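Prop open a sprung project-case lid at its pointer

ROBOT

A 7-joint arm with a two-finger parallel gripper is mounted at the origin on the work surface. World frame = base frame: x ahead of the robot, y to its left, z up, the work surface at z = 0. Lengths are in m, angles in rad, forces in N, time in s.
With the tool pointing down it reaches from about 0.4 to 0.875 m from the base axis. Payload 6.5 kg.
Tool frame: the origin (TCP) lies midway between the tips of the shut fingers; the grasp point (between the pads) lies 19 mm behind it (arm.grip_depth is the distance from the TCP to the grasp point, in m); z points along the fingers, y is the line along which they close (so a half turn about z gives the same grasp; the last joint's range is limited). The gripper opens to 88 mm and grips with 3 to 60 N. Pads are 18 mm wide; open, the fingers measure 123 mm over their backs; the gripper's body (75 mm by 187 mm) begins 45 mm behind the grasp point.
Start: joints at [-1.335, 0.536, -0.004, 1.538, 0.003, 1.067, -0.071], TCP at [0.193, 0.621, 0.239] pointing down, gripper open.
Joint ranges: [-2.7, 2.7], [-0.37, 2.16], [-1.27, 1.26], [0.24, 2.4], [-1.31, 4.45], [0.19, 1.91], [-2.76, 2.76]. Speed limits (rad/s): [2.39, 2.39, 3.14, 3.14, 3.14, 3.14, 3.14].

INTERFACE

Orientations are given as a unit quaternion [x, y, z, w].
In Python, from station import arm, kin, capture, camera_model, workorder gives the robot as it stands. The module is installed in compiled form; this text tells all that it offers. Calls block until the motion is done:
- arm.movep(position, orientation): joint-space move of the TCP to a pose.
- arm.movel(position, orientation=None, velocity=0.15): straight line of the TCP; orientation=None keeps the orientation; velocity is the mean speed in m/s.
- arm.move_j(angles): joint-space move.
- arm.gripper_open() and arm.grasp(grasp_force=None): open the fingers fully, or close them until they stop; grasp_force is the grip in N (None keeps the last).
- arm.hold(seconds).
- kin.ik(position, orientation): joint angles nearest the present ones, or None.
- capture(name): name is "scene" or "top"; returns the picture (420x560x3 uint8, blue, green, red); there is no depth.
- camera_model(name): a dict with "K" (3x3 intrinsics, pixels), "position" and "rotation" of the camera in the world. Camera axes: x right, y up, looking along -z (the intrinsics and any distortion apply to the point x, -y, -z); pixel columns grow to the right and rows downward; lengths in m; the calibration is good to about 2 mm. A picture is of the moment at which its call begins. camera_model takes no time and is no camera call.
A pose or a line that the arm cannot do raises arm.MotionError and nothing moves.
- workorder.close_job(): hands the job in; it is judged then, once.
Readings, each from a call of its own:
- arm.read_time_s(): time.
- arm.read_q(): joint angles.
- arm.read_dq(): joint speeds.
- arm.read_tau(): joint torques, N m.
- arm.read_tcp_pos(): TCP position.
- arm.read_tcp_rot(): TCP orientation.
- arm.read_contact_force(): force on the tool from outside, world axes, zero at the start.
- arm.read_wrist_torque(): the same for the moment, N m.
- arm.read_grip_width(): finger opening in m.
- arm.read_grasp_force(): force on a finger pad.
Only numpy, scipy, OpenCV 4.12 (cv2) and the standard library are available. Lean on these libraries where they do the work, as an engineer would, in place of code of your own. Each camera call takes 0.05 s, during which the arm holds its last target. There are 200 camera calls.

TASK

Pick the delicate display module off the lid of the project case with a light grip and set it down gently, screen up, in the middle of the square rubber mat. Then raise the sprung lid smoothly by its bar handle until it is in line with the steel pointer on the side of the case, and finish while still holding it there, because the spring shuts the lid when it is let go. Leave the pointer and everything else on the table where it is.

Things in the scene. Friction and masses are not known exactly. Their poses are not given: they have to be found in the camera images.
- case: Open-topped project case of tan fibreboard, fixed to the table, 200 (x) x 280 (y) x 100 mm high, closed by a lid (its top 110 mm above the table). Origin: centre of its underside; own x points from the handle side to the hinge side, z up. Two small fan motors stick out 38 mm from its back (+x) wall.
- lid (a joint): Opening angle of the lid in rad: 0 shut, grows as the handle side rises, stop at 1.4. The lid is a fibreboard frame with a clear window, 205 x 280 x 10 mm, 300 g. A spring and its weight push it shut: lifting takes about 4 N at the handle when shut, 6 N at 0.7 rad; it snaps shut when let go.
- lid_handle (a point): Middle of the lid's handle: a round aluminium bar 12 mm thick, 120 mm long, parallel to the hinge (case y), on a post at each end at the lid's front edge. Shut, its axis is 146 mm above the table, 36 mm above the lid's top, 10 mm ahead of the lid's edge. Pinch it from above, closing along case x; it may turn between the fingers as the lid rises. Axes: the lid's, parallel to the case's when shut.
- lid_hinge (a point): Middle of the hinge line at the lid's far edge, 100 mm above the table; the hinge runs along case y. The handle bar's axis lies 215 mm in front of it and 46 mm above it (lid shut). The handle is sturdy and may be gripped firmly. The point turns with the lid.
- pointer (a joint): Angle in rad at which the pointer stands, 0 level, counted like lid and about the same hinge line: the lid is in line with the pointer when both values agree. It is set between 0.45 and 0.75.
- pointer_tip (a point): Free end of the pointer: a flat steel strip 215 x 5 x 10 mm beside the +y (left) side wall of the case, 10 mm clear of the lid's side edge, pivoted on the hinge line and sloping up towards the handle side; it stays where it is set. The point lies 210 mm from the pivot; its axes are the pointer's own, x along the strip towards the pivot.
- display_center (a point): Centre (half-way up) of the display module lying loose on the lid, screen up: black block on a green board, blue screen on top, 40 (x) x 84 (y) x 24 mm high, about 120 g; sides are straight, grasp it across its 40 mm width. Own axes x, y as given, z up through the screen. Delicate: the fingers together may press on it with at most 90 N (45 N each side in a pinch, closing peak included), and it must not be dropped.
- mat_center (a point): Middle of the top face of the square black rubber mat, 150 x 150 x 5 mm, fixed on the table. Lay the module here, in any direction. A 19 mm high battery holder lies beside it, 115 mm from its middle on its own +y side; a small motor (20 mm high) lies in front of the case. Leave these and all other loose things alone.
Mind the look-alikes: they are no part of the job. Of the things that look like the part that bears mat_center, the smallest one is meant.

How it is judged:
By the outcome, as a careful person would: the job done as asked, in the order asked, and still so for the second after the job is handed in, while the arm keeps its last pose, push and grip.
It also fails if it takes over 51 s, if anything falls off the work surface, if the arm or the gripper's body presses on something with over 40 N, if the wrist force passes 120 N, or if a joint passes its speed limit or range.

## Working session

There is one attempt and no reset: what is moved stays moved. The work goes in short steps, each a Python script; the robot and the scene stay as the last script left them, time stands still between calls to the robot, and variables do not carry over. Pictures are saved under pics/ and viewed, at most 13 in all, crops included, and the job is handed in when it is done.

```bash
mkdir -p pics; python3 - <<'E'
from station import arm,capture,camera_model
import cv2
for n in("scene","top"):
    m=camera_model(n);print(n,{k:(v.tolist() if hasattr(v,'tolist') else v) for k,v in m.items()})
    cv2.imwrite(f"pics/{n}0.png",cv2.resize(capture(n),(800,600),interpolation=cv2.INTER_CUBIC))
print(arm.read_time_s(),arm.read_tcp_pos(),arm.read_tcp_rot(),arm.grip_depth)
E
```

```text
scene {'K': [[427.7465190323669, 0.0, 272.58566171467453], [0.0, 427.7465190323669, 206.88272693268235], [0.0, 0.0, 1.0]], 'position': [1.0955456684349199, -0.6612906807351631, 0.7513029893539477], 'rotation': [0.42184629569366333, 0.16528721127054144, 0.34423317846604695, 0.8223316602460983]}
top {'K': [[390.6059998093135, 0.0, 281.62563248202207], [0.0, 390.6059998093135, 206.85149559456454], [0.0, 0.0, 1.0]], 'position': [0.2887957609219009, -0.01646331919816463, 1.045099941699394], 'rotation': [-0.07657957938511377, 0.07432491784239513, 0.7046110566581966, -0.7015230811911609]}
0.1 [0.19305358 0.6200806  0.23793966] [ 1.50268688e-01  9.88644884e-01 -7.81852068e-04 -5.29339947e-05] 0.0187
```

View pics/top0.png

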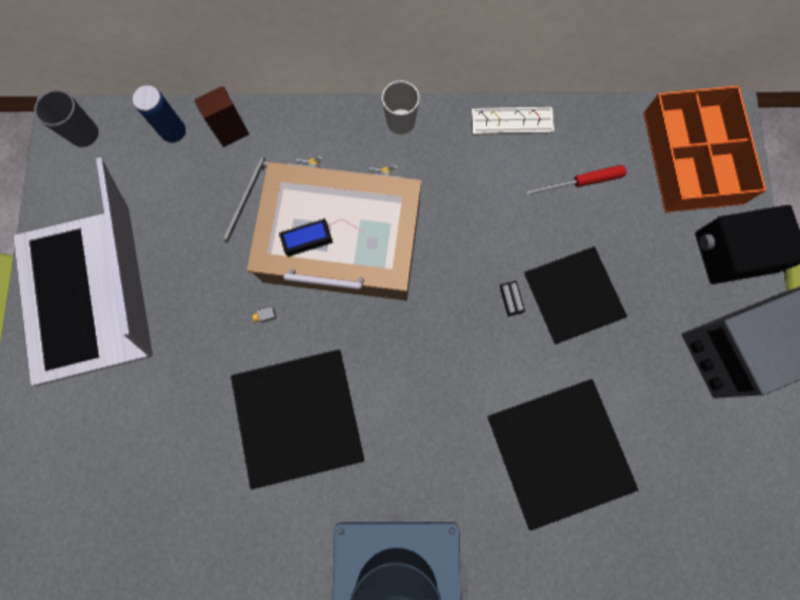

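View pics/scene0.png

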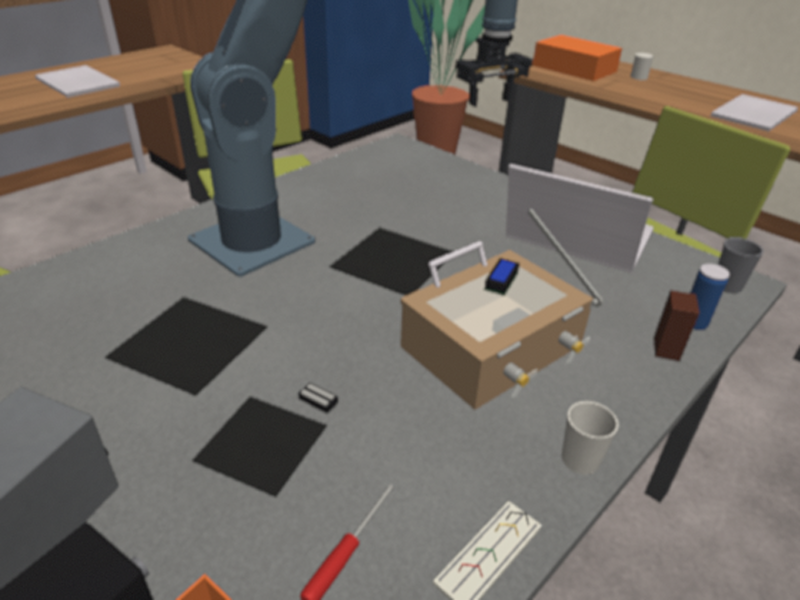

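The top view shows the case around (335,230), the display at (305,237), the pointer from (225,240) to (264,160), and the smallest mat at (575,295). Next I'll enlarge crops of these.

```bash
python3 - <<'E'
from station import capture
import cv2
def crop(n,u,v,w,h,s,o): cv2.imwrite(o,cv2.resize(capture(n)[v:v+h,u:u+w],(int(w*s),int(h*s)),interpolation=cv2.INTER_CUBIC))
crop("top",150,100,160,120,5,"pics/c1.png")   # full px = 150+u/5,100+v/5
crop("scene",270,130,160,120,5,"pics/c2.png")
crop("top",340,160,120,90,6.6,"pics/c3.png")
E
```

```text
(no output)
```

View pics/c1.png

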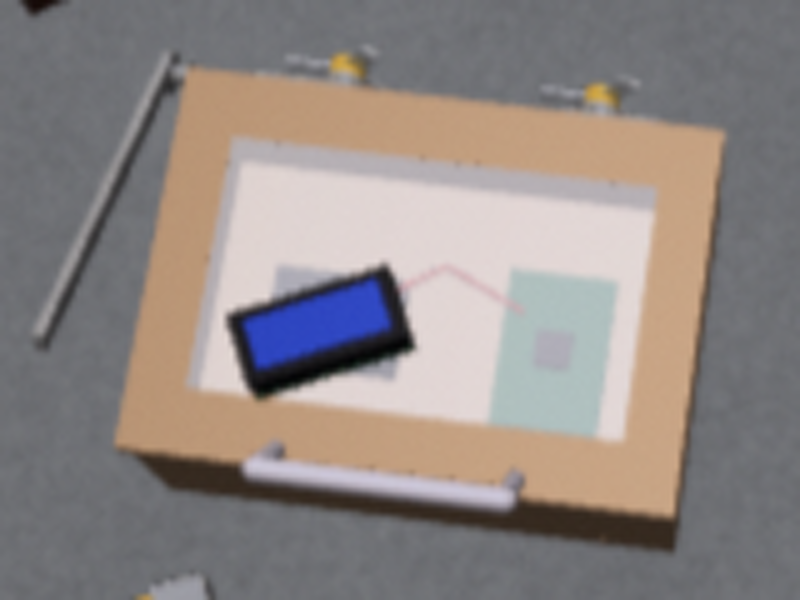

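View pics/c2.png

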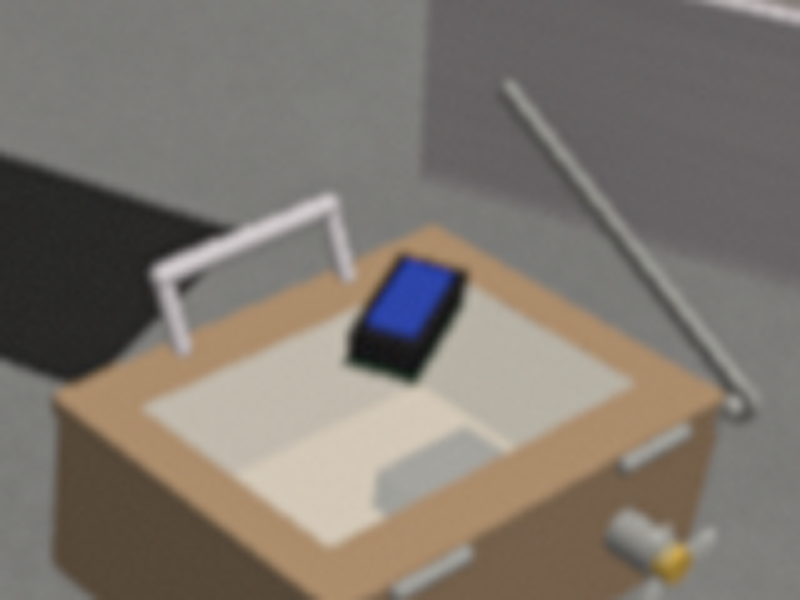

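View pics/c3.png

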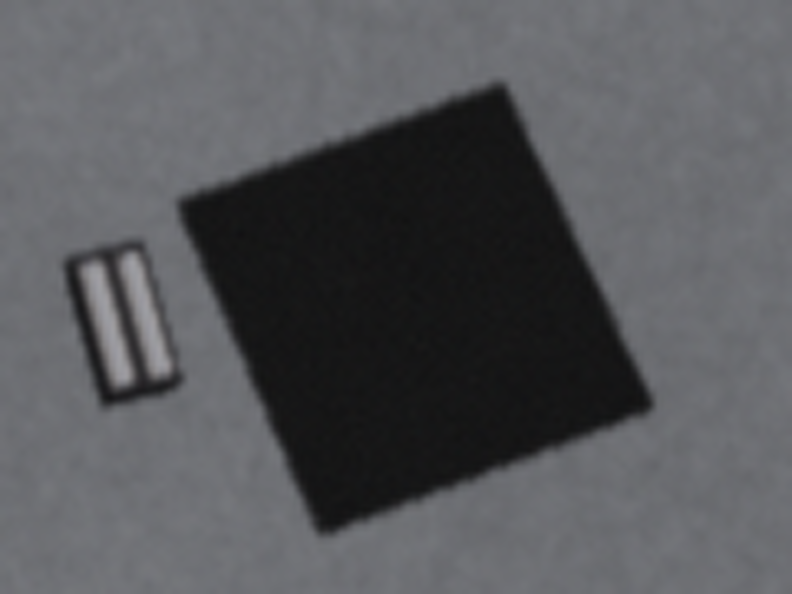

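The lid corners, handle ends, display corners, pointer ends and mat corners are all readable in the crops. I'll fit the poses jointly from both cameras.

```bash
cat > fit.py <<'E'
import numpy as np
from scipy.optimize import least_squares
from scipy.spatial.transform import Rotation as R
from station import camera_model
M={n:camera_model(n) for n in("top","scene")}
def proj(n,P):
    m=M[n];q=m["rotation"];Rm=R.from_quat(q) if np.size(q)==4 else R.from_matrix(q)
    p=(np.atleast_2d(P)-m["position"])@Rm.as_matrix(); p=p*[1,-1,-1]
    h=p@np.array(m["K"]).T; return h[:,:2]/h[:,2:]
c1=lambda L:np.array([150,100])+(np.array(L)+.5)/5-.5
c2=lambda L:np.array([270,130])+(np.array(L)+.5)/5-.5
c3=lambda L:np.array([340,160])+(np.array(L)+.5)/6.6-.5
def T(x,y,a,P):
    c,s=np.cos(a),np.sin(a);P=np.array(P,float);o=P.copy()
    o[:,0]=x+c*P[:,0]-s*P[:,1];o[:,1]=y+s*P[:,0]+c*P[:,1];return o
# case: hinge frame, lid corners HL,HR,FR,FL, bar ends L,R (z)
lid=[[0,.14,.11],[0,-.14,.11],[-.205,-.14,.11],[-.205,.14,.11],[-.215,.06,.146],[-.215,-.06,.146]]
lt=c1([[185,68],[723,130],[675,517],[118,447],[250,468],[511,499]])
ls=c2([[725,398],[55,397],[435,225],[333,202],[157,271]]);li=[0,2,3,4,5]
fc=lambda p:T(p[0],p[1],p[2],lid)
def go(f,x0,name):
    s=least_squares(f,x0,loss='soft_l1');print(name,s.x.round(4),"res",s.fun.round(1).tolist());return s.x
if __name__=="__main__":
    c=go(lambda p:np.r_[(proj("top",fc(p))-lt).ravel(),(proj("scene",fc(p)[li])-ls).ravel()],[.7,.1,0],"case")
    print("centre",T(*c,[[-.1,0,0]]),"handle",T(*c,[[-.215,0,.146]]))
    def ptr(p,d): return T(*c,[[-d*np.cos(p[0]),.1525+p[1],.1+d*np.sin(p[0])]])
    pt=c1([[40,342]]);ps=c2([[508,83]])
    for d in(.21,.2125,.215):
        go(lambda p:np.r_[(proj("top",ptr(p,d))-pt).ravel(),(proj("scene",ptr(p,d))-ps).ravel()],[.6,0],f"ptr{d}")
    # display top corners & bottom corners; a,b = blue half sizes
    sg=np.array([[1,1],[1,-1],[-1,-1],[-1,1]])
    def blue(p): return T(*p[:3],np.c_[sg*p[3:5],np.full(4,.134)])
    bt=c1([[240,338],[380,277],[397,330],[262,373]]);bs=c2([[460,272],[415,341],[366,328],[405,256]])
    def bot(p): return T(*p[:3],np.c_[sg[2:]*[.02,.042],np.full(2,.11)])
    bb=c1([[413,349],[258,398]])
    def f(p,o=(0,1,2,3)): return np.r_[(proj("top",blue(p))-bt).ravel(),(proj("scene",blue(p)[list(o)])-bs).ravel(),(proj("top",bot(p))-bb).ravel()]
    go(f,[.62,.15,.2,.015,.035],"disp")
    def mat(p): return T(*p,np.c_[sg*.075,np.full(4,.005)])
    mt=c3([[181,203],[505,85],[652,407],[322,533]])
    go(lambda p:(proj("top",mat(p))-mt).ravel(),[.5,-.3,.4],"mat")
E
python3 fit.py
```

```text
case [ 0.7231  0.0909 -0.1291] res [0.5, -0.1, 0.4, -0.1, 0.1, -0.1, -0.7, 0.2, 1.1, 0.2, -1.1, 0.1, 1.0, -0.8, -0.5, -0.5, 0.0, -0.4, -0.8, 0.5, 1.2, 0.9]
centre [[0.62397381 0.10377158 0.        ]] handle [[0.50993009 0.11857129 0.146     ]]
ptr0.21 [ 5.263e-01 -3.000e-04] res [-0.2, -0.3, -0.4, 0.2]
ptr0.2125 [ 0.5327 -0.0013] res [-0.3, 0.0, -0.9, -0.7]
ptr0.215 [ 0.5422 -0.0024] res [-0.3, 0.1, -1.3, -1.7]
disp [0.5935 0.1526 0.3318 0.0138 0.0358] res [0.1, -3.2, 0.0, -0.2, 0.0, -0.6, -1.0, 0.1, -0.7, -0.4, 0.2, -0.6, -0.4, -0.8, 0.3, 0.2, 1.2, 0.0, 0.1, 0.9]
mat [ 0.5164 -0.3426  0.3503] res [-0.7, -0.4, 0.1, -0.7, 0.9, 0.4, -0.2, 0.6]
```

```bash
sed -i 's/\[240,338\]/[240,322]/' fit.py; python3 fit.py | grep disp
cat > h.py <<'E'
import numpy as np
from scipy.spatial.transform import Rotation as R
from station import arm,kin,capture
def down(yaw):  # fingers close along world angle yaw
    best=None
    for a in(yaw+np.pi/2,yaw-np.pi/2):
        yield (R.from_euler('z',a)*R.from_euler('x',np.pi)).as_quat()
def st(s=""):
    print(s,"t",round(arm.read_time_s(),2),"p",np.round(arm.read_tcp_pos(),4),"F",np.round(arm.read_contact_force(),1),"w",round(arm.read_grip_width(),4),"g",np.round(arm.read_grasp_force(),1))
E
python3 - <<'E'
from h import *
for n,p,y in(("disp",[.593,.153,.25],.32),("mat",[.516,-.343,.15],.35),("mat2",[.516,-.343,.15],.35+1.57),("handle",[.51,.1186,.25],-.129),("handle",[.51,.1186,.127],-.129),("up",[.193,.62,.33],-1.27)):
    for q in down(y): print(n,kin.ik(p,q))
E
```

```text
disp [0.5938 0.1525 0.3226 0.0142 0.0356] res [0.2, -0.4, 0.0, -0.3, 0.0, -0.5, -0.9, -0.1, -0.4, -0.2, 0.4, -0.5, -0.5, -0.9, 0.3, 0.3, 1.2, 0.1, 0.0, 0.7]
disp [-0.65423586  0.4893136   0.45819656  1.65328844 -0.24127108  1.05545201
  0.19703136]
disp [-1.02594079  0.70308644  1.09300213  1.67350053 -0.66757319  1.18752892
 -2.58641027]
mat [ 0.09857428  0.66106261  0.60036175  1.71926732 -0.45681152  0.90487359
  1.23883005]
mat [-0.1659782   0.88383386  1.08704834  1.73359996 -0.87853311  1.09545442
 -1.57427897]
mat2 [ 0.16421072  0.63630659  0.49998622  1.71532274 -0.37638523  0.88680742
  2.74292742]
mat2 [ 0.03867603  0.69038082  0.69588681  1.72274792 -0.53545566  0.92750565
 -0.26888027]
handle [-0.73797576  0.33413242  0.52647507  1.88426806 -0.20041138  0.97516464
 -0.2513855 ]
handle [-0.27414185  0.30950356 -0.049176    1.85815828  0.01809784  0.97435768
  2.68144159]
handle [-0.66473741  0.51766886  0.4506897   1.97843903 -0.3340064   0.71751141
 -0.139956  ]
handle [-0.16708149  0.48931123 -0.18614513  1.94905592  0.13310076  0.71481474
  2.58001571]
up [-1.72020606  0.50705669  0.57621239  1.45828705 -0.28166915  1.25930721
 -2.38518723]
up [-1.24285665  0.46755503 -0.14031279  1.42573958  0.06640566  1.2529156
  0.48253293]
```

```bash
python3 - <<'E'
from h import *
import cv2
p0=arm.read_tcp_pos();arm.movel([p0[0],p0[1],.33],velocity=.2)
q=next(down(.3226));x,y=.5938,.1525
arm.movep([x,y,.24],q);st("above")
arm.movel([x,y,.15],velocity=.15);arm.movel([x,y,.1135],velocity=.05);st("down")
cv2.imwrite("pics/g1.png",cv2.resize(capture("scene")[110:260,250:450],(800,600),interpolation=cv2.INTER_CUBIC))
E
```

```text
above t 3.08 p [0.5935 0.1542 0.24  ] F [-0.6  1.5  0.2] w 0.088 g 0.0
down t 4.72 p [0.594  0.1525 0.1137] F [ 0.1 -0.8  0.9] w 0.0885 g 0.0
```

View pics/g1.png

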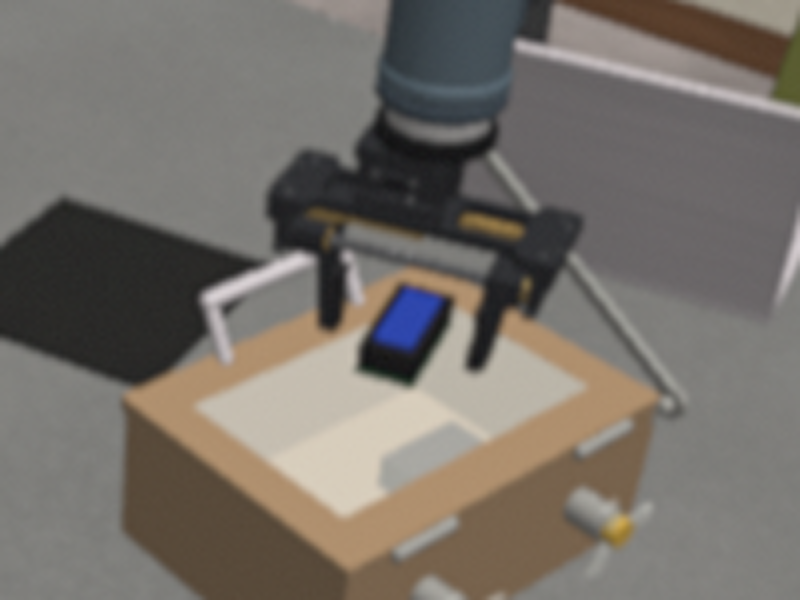

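The fingers straddle the module, with the module at (405,335) and the tips at (328,325) and (478,365). They clear the handle. I'll grasp lightly and lift.

```bash
python3 - <<'E'
from h import *
arm.grasp(10);st("grasp")
p=arm.read_tcp_pos();arm.movel([.5938,.1525,.125],velocity=.04);st("lift")
if arm.read_grip_width()>.03:
    arm.movel([.5938,.1525,.24],velocity=.15);arm.hold(.3);st("up")
E
```

```text
grasp t 5.55 p [0.5939 0.1526 0.1135] F [ 1.2  0.9 -0.9] w 0.0398 g 10.0
lift t 5.99 p [0.5939 0.1526 0.1253] F [-0.4  0.3 -1.3] w 0.0401 g 10.0
up t 7.21 p [0.5935 0.1524 0.2394] F [ 0.7  0.2 -0.9] w 0.0399 g 10.0
```

```bash
python3 - <<'E'
from h import *
import cv2
x,y=.5164,-.3426;q=next(down(.3503))
arm.movep([x,y,.2],q);st("over")
arm.movel([x,y,.03],velocity=.15);arm.hold(.3)
f0=np.mean([arm.read_contact_force()[2] for _ in range(8)]);st("near")
z=.012;arm.movel([x,y,z],velocity=.04)
while z>.0065:
    z-=.0005;arm.movel([x,y,z],velocity=.02)
    f=np.mean([arm.read_contact_force()[2] for _ in range(4)])-f0
    if f>2.5:break
print("z",z,f);st("contact")
arm.gripper_open();st("open");arm.movel([x,y,.06],velocity=.08);arm.movel([x,y,.2],velocity=.25);st()
I=capture("top")
q=next(down(-.1291));arm.movep([.5099,.1186,.25],q);st("over handle")
I=capture("top");cv2.imwrite("pics/m1.png",cv2.resize(I[160:250,340:460],(792,594),interpolation=cv2.INTER_CUBIC))
E
```

```text
over t 9.03 p [ 0.5175 -0.3411  0.1999] F [ 0.2  0.  -2.1] w 0.0399 g 10.0
near t 10.62 p [ 0.5167 -0.3427  0.0304] F [ 0.4 -0.3 -2.4] w 0.0402 g 10.0
z 0.008499999999999997 5.7043781048722515
contact t 12.97 p [ 0.5165 -0.3427  0.0088] F [-1.   1.4  3.3] w 0.0396 g 10.0
open t 13.8 p [ 0.5164 -0.3426  0.0085] F [ 0.3 -0.2  0.6] w 0.0882 g 0.0
 t 15.3 p [ 0.5158 -0.3418  0.1985] F [-0.4 -0.7 -0.4] w 0.0879 g 0.0
over handle t 17.05 p [0.5101 0.1175 0.2499] F [-1.  -0.2  0.4] w 0.088 g 0.0
```

View pics/m1.png

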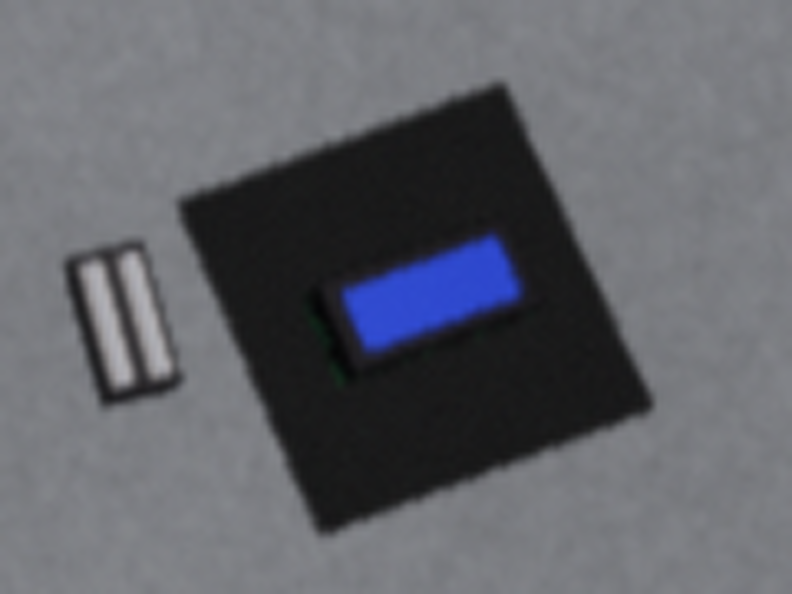

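The module lies screen up, centred on the mat: screen at (432,293), mat centre (415,307), and the difference matches the height parallax. Next is the handle.

```bash
cat >> h.py <<'E'
H=np.array([.7231,.0909]);YAW=-.1291;XD=np.array([np.cos(YAW),np.sin(YAW)])
def bar(th,off=np.zeros(3)):
    f=np.arctan2(.046,.215)+th;r=np.hypot(.215,.046)
    return np.r_[H-XD*r*np.cos(f),.1+r*np.sin(f)-arm.grip_depth]+off
E
python3 - <<'E'
from h import *
import cv2
p=bar(0)
arm.movel([p[0],p[1],.17],velocity=.15);arm.movel(p,velocity=.05);st("at")
arm.grasp(15);arm.hold(.2);st("g15")
cv2.imwrite("pics/h1.png",cv2.resize(capture("scene")[110:260,250:450],(800,600),interpolation=cv2.INTER_CUBIC))
E
```

```text
at t 18.78 p [0.5101 0.1186 0.1275] F [0.1 0.2 0.1] w 0.0883 g 0.0
g15 t 20.13 p [0.5103 0.1185 0.1274] F [ 1.8 -0.1 -0.3] w 0.0106 g 14.9
```

View pics/h1.png

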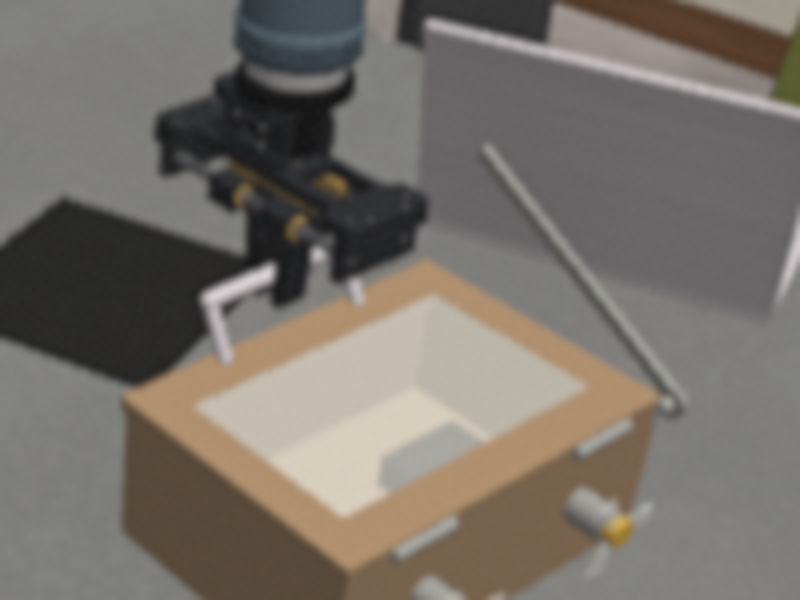

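The bar is centred between the pads and the side load is small (1.8 N). I'll tighten the grip and raise the lid to 0.48 rad first.

```bash
python3 - <<'E'
from h import *
import cv2
arm.grasp(45);st("g45")
for i,th in enumerate(np.linspace(0,.48,9)[1:]):
    arm.movel(bar(th),velocity=.04)
    F=arm.read_contact_force()
    if i%2: st(f"{th:.2f}")
    if np.linalg.norm(F)>40: print("stop");break
arm.hold(.3);st("up")
I=capture("scene");cv2.imwrite("pics/l1s.png",cv2.resize(I[110:230,270:430],(800,600),interpolation=cv2.INTER_CUBIC))
I=capture("top");cv2.imwrite("pics/l1t.png",cv2.resize(I[100:220,150:310],(800,600),interpolation=cv2.INTER_CUBIC))
E
```

```text
g45 t 20.4 p [0.5103 0.1185 0.1274] F [ 2.2 -1.2 -0.5] w 0.0102 g 44.7
0.12 t 21.37 p [0.5171 0.1176 0.1524] F [ 6.7 -0.9 -7.2] w 0.0102 g 45.3
0.24 t 22.33 p [0.5271 0.1162 0.1765] F [ 8.3 -0.5 -9.8] w 0.0103 g 45.6
0.36 t 23.3 p [0.5401 0.1145 0.1992] F [  9.9  -0.1 -13.3] w 0.0095 g 45.7
0.48 t 24.27 p [0.5555 0.1125 0.2198] F [ 11.8  -0.7 -18.6] w 0.0095 g 45.9
up t 24.57 p [0.5554 0.1125 0.2197] F [ 12.5  -1.3 -17.9] w 0.0097 g 45.9
```

View pics/l1s.png

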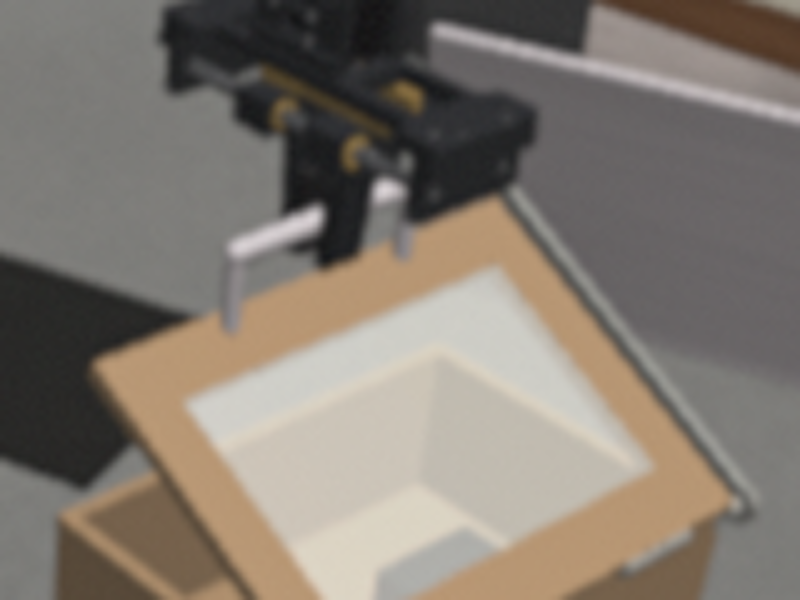

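The lid is at about 0.48 rad; its edge runs (498,195)–(733,500), alongside the pointer strip. The force has a radial part of about 20 N, so I'll trim inward to relieve it.

```bash
python3 - <<'E'
from h import *
th=.48;f=np.arctan2(.046,.215)+th
ri=np.r_[XD*np.cos(f),-np.sin(f)]
for d in(0,.001,.002,.003):
    arm.movel(bar(th)+ri*d,velocity=.01);arm.hold(.2)
    F=np.mean([arm.read_contact_force() for _ in range(6)],0)
    print(d,F.round(1),"rad",round(F@ri,1));
    if F@ri<4:break
st()
E
```

```text
0 [ 12.3  -0.1 -17.7] rad 20.7
0.001 [  6.7  -0.6 -14.3] rad 14.3
0.002 [-1.2 -0.2 -6.2] rad 3.0
 t 26.02 p [0.5556 0.1124 0.2197] F [-1.2 -0.2 -6.2] w 0.0098 g 45.0
```

View pics/l1t.png

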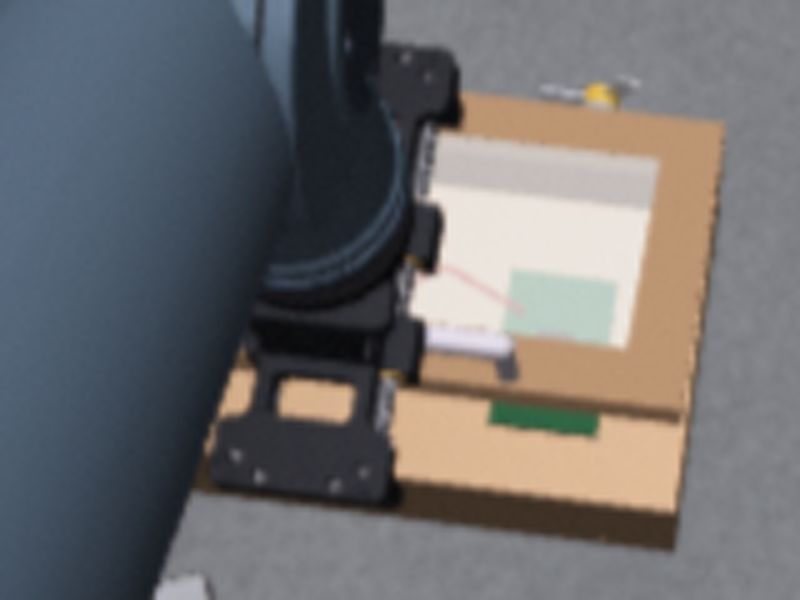

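```bash
cat > fit2.py <<'E'
from fit import *
C=lambda L:np.array([270,110])+(np.array(L)+.5)/5-.5
def lidpt(c,th,P):
    P=np.array(P,float);x,z=P[:,0],P[:,2]-.1
    return T(*c,np.c_[x*np.cos(th)+z*np.sin(th),P[:,1],.1-x*np.sin(th)+z*np.cos(th)])
up=[[-.205,.14,.11],[0,.14,.11],[-.205,-.14,.11],[-.215,-.06,.146]]
us=C([[498,195],[733,500],[95,365],[232,250]])
ut=c1([[683,410]])
def ptip(c,th,d): return T(*c,[[-d*np.cos(th),.1525,.1+d*np.sin(th)]])
def f(p,d,w=1):
    c=p[:3];th,pt=p[3:5];ot,os=p[5:8],p[8:11]
    return np.r_[(proj("top",fc(c)+ot)-lt).ravel(),(proj("scene",fc(c)[li]+os)-ls).ravel(),
     (proj("scene",lidpt(c,th,up)+os)-us).ravel(),(proj("top",lidpt(c,th,up[2:3])+ot)-ut).ravel(),
     (proj("top",ptip(c,pt,d)+ot)-c1([[40,342]])).ravel(),(proj("scene",ptip(c,pt,d)+os)-c2([[508,83]])).ravel(),
     p[5:11]/.0015, (p[3]-.471)/.01]
for d in(.21,.2125,.215):
    go(lambda p:f(p,d),[.7231,.0909,-.129,.47,.53]+[0]*6,f"d{d}")
E
python3 fit2.py
```

```text
d0.21 [ 7.230e-01  9.090e-02 -1.293e-01  4.757e-01  5.252e-01  2.000e-04
  0.000e+00 -1.000e-04 -2.000e-04 -0.000e+00  1.000e-04] res [0.5, -0.1, 0.3, -0.0, 0.1, -0.1, -0.7, 0.2, 1.1, 0.2, -1.1, 0.1, 0.9, -0.9, -0.6, -0.6, -0.1, -0.5, -0.9, 0.4, 1.1, 0.8, -0.6, 0.5, 0.7, -0.0, -0.3, -0.3, 0.7, 0.6, 0.2, 0.2, -0.4, -0.3, -0.4, 0.2, 0.1, 0.0, -0.0, -0.1, -0.0, 0.1, 0.5]
d0.2125 [ 7.231e-01  9.060e-02 -1.307e-01  4.759e-01  5.280e-01  2.000e-04
  0.000e+00 -1.000e-04 -2.000e-04 -0.000e+00 -0.000e+00] res [0.6, -0.2, 0.5, -0.0, 0.1, -0.1, -0.7, 0.0, 1.1, 0.1, -1.1, 0.0, 0.9, -0.7, -0.6, -0.6, 0.0, -0.4, -0.8, 0.5, 1.1, 0.8, -0.5, 0.6, 0.7, 0.1, -0.3, -0.2, 0.7, 0.7, 0.2, 0.2, -0.7, 0.1, -0.8, -0.6, 0.1, 0.0, -0.1, -0.1, -0.0, -0.0, 0.5]
d0.215 [ 7.232e-01  9.040e-02 -1.315e-01  4.760e-01  5.342e-01  2.000e-04
  0.000e+00 -2.000e-04 -2.000e-04 -0.000e+00 -1.000e-04] res [0.7, -0.3, 0.5, -0.0, 0.1, -0.1, -0.6, -0.0, 1.1, 0.0, -1.1, 0.0, 0.9, -0.6, -0.7, -0.5, 0.1, -0.3, -0.8, 0.5, 1.1, 0.8, -0.4, 0.6, 0.7, 0.2, -0.3, -0.2, 0.7, 0.7, 0.2, 0.2, -1.1, 0.3, -1.0, -1.5, 0.1, 0.0, -0.1, -0.1, -0.0, -0.0, 0.5]
```

```bash
python3 - <<'E'
from h import *
import cv2
for th in(.505,.534):
    f=np.arctan2(.046,.215)+th; ri=np.r_[XD*np.cos(f),-np.sin(f)]
    arm.movel(bar(th)+ri*.002,velocity=.02)
arm.hold(.4);st()
P=np.mean([arm.read_tcp_pos() for _ in range(10)],0);F=np.mean([arm.read_contact_force() for _ in range(10)],0)
d=np.linalg.norm(P-[.5103,.1185,.1274]);r=np.hypot(.215,.046)
print("th chord",2*np.arcsin(d/2/r),"z",np.arcsin((.046+P[2]-.1274)/r)-np.arctan2(.046,.215),"rad",F@ri,F)
I=capture("scene");cv2.imwrite("pics/raw.png",I);cv2.imwrite("pics/l2s.png",cv2.resize(I[130:220,340:440],(800,720),interpolation=cv2.INTER_CUBIC)[:600])
E
```

```text
t 27.31 p [0.5644 0.1113 0.2292] F [-5.1 -0.7 -3.9] w 0.0094 g 44.7
th chord 0.5316610302958862 z 0.5266932080921981 rad -0.9886629067231518 [-5.12248728 -0.73336899 -3.94925834]
```

View pics/l2s.png

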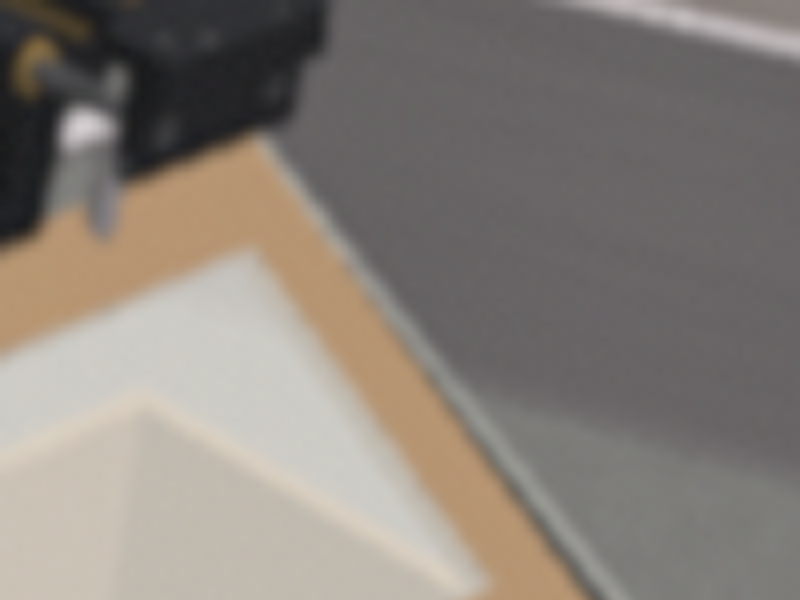

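The lid edge, from (262,138) to (580,595), runs close beside the strip's outer edge, from (282,140) to (628,595). I'll compare the gaps with the model.

```bash
python3 - <<'E'
from fit import *
import cv2
I=cv2.imread("pics/raw.png").astype(float)
def line(c,pts,rows):
    uv=proj("scene",T(*c,pts));return np.interp(rows,uv[:,1],uv[:,0])
s=np.linspace(.205,.0,40)
rows=np.arange(150,212,6)
c=[.7231,.0909,-.1291]
def lid(th): return line(c,np.c_[-s*np.cos(th)+.01*np.sin(th),s*0+.14,.1+s*np.sin(th)+.01*np.cos(th)],rows)
def ptr(th,y=.155): return line(c,np.c_[-s*np.cos(th)+.005*np.sin(th),s*0+y,.1+s*np.sin(th)+.005*np.cos(th)],rows)
# measured: lid edge from saturation (R-B) half fall; strip outer edge from brightness
L=[];S=[]
for r in rows:
    u0=lid(.527)[list(rows).index(r)]; a=np.arange(int(u0)-8,int(u0)+14)
    x=np.linspace(a[0],a[-1],400)
    J=I[r-0]; sat=np.interp(x,a,J[a,2]-J[a,0]);hi=sat[:80].mean()
    # last crossing of half saturation
    k=np.where(sat>hi/2)[0].max();L.append(x[k])
    g=np.interp(x,a,J[a].mean(1)); g2=g.copy();g2[:k+5]=0
    bg=g[-60:].mean();m=k+5+g[k+5:k+150].argmax();e=m+np.where(g[m:]<(g[m]+bg)/2)[0].min();S.append(x[e])
L,S=np.array(L),np.array(S)
np.set_printoptions(precision=2,suppress=True,linewidth=150)
print("gap meas",S-L);print("lid meas",L)
for th in(.50,.515,.527,.54,.555):print(th,"lid",lid(th)-L,"strip",ptr(th)-S)
for pl,pp in((.527,.527),(.527,.517),(.527,.537)):print(pl,pp,"gap",ptr(pp)-lid(pl))
E
```

```text
gap meas [1.58 2.26 2.21 2.84 3.58 4.37 4.16 4.47 5.   5.21 1.32]
lid meas [374.05 377.95 382.47 386.74 391.   395.37 399.79 404.16 408.32 412.84 416.05]
0.5 lid [-2.93 -2.22 -2.13 -1.78 -1.43 -1.19 -1.   -0.76 -0.3  -0.22  0.96] strip [-1.33 -1.28 -1.12 -1.39 -1.76 -2.29 -1.88 -1.93 -1.99 -2.1   2.12]
0.515 lid [-1.89 -1.27 -1.29 -1.05 -0.81 -0.67 -0.58 -0.45 -0.1  -0.12  1.  ] strip [-0.29 -0.35 -0.3  -0.67 -1.15 -1.79 -1.48 -1.64 -1.8  -2.02  2.14]
0.527 lid [-1.06 -0.53 -0.63 -0.47 -0.31 -0.26 -0.25 -0.2   0.07 -0.04  1.02] strip [ 0.53  0.39  0.35 -0.11 -0.67 -1.39 -1.16 -1.41 -1.65 -1.95  2.15]
0.54 lid [-0.18  0.26  0.07  0.14  0.22  0.18  0.1   0.06  0.24  0.05  1.06] strip [ 1.4   1.17  1.05  0.5  -0.15 -0.96 -0.82 -1.16 -1.5  -1.88  2.17]
0.555 lid [0.83 1.17 0.88 0.85 0.82 0.68 0.5  0.36 0.44 0.15 1.09] strip [ 2.4   2.06  1.84  1.19  0.43 -0.48 -0.44 -0.88 -1.32 -1.81  2.18]
0.527 0.527 gap [3.17 3.18 3.19 3.21 3.22 3.24 3.25 3.27 3.28 3.29 2.44]
0.527 0.517 gap [2.49 2.57 2.65 2.74 2.82 2.9  2.99 3.07 3.16 3.24 2.43]
0.527 0.537 gap [3.84 3.78 3.73 3.68 3.62 3.57 3.51 3.46 3.4  3.35 2.45]
```

```bash
python3 - <<'E'
from fit import *
import cv2
np.set_printoptions(precision=2,suppress=True,linewidth=150)
def ridge(f,A,B,cv):
    g=cv2.cvtColor(cv2.imread(f),cv2.COLOR_BGR2GRAY).astype(float);out=[];W=[]
    for t in np.linspace(.06,.9,15):
        v=A[1]+t*(B[1]-A[1]);u0=A[0]+t*(B[0]-A[0]);x=np.arange(u0-28,u0+29)
        p=np.interp(x,np.arange(g.shape[1]),g[int(v)-2:int(v)+3].mean(0))
        base=np.linspace(p[:7].mean(),p[-7:].mean(),len(p));w=np.clip(p-base-.4*(p-base)[14:-14].max(),0,None);w[:8]=0;w[-8:]=0
        out.append([(x*w).sum()/w.sum(),v]);W.append((w>0).sum())
    print(f,"width",W);return cv(out)
rs=ridge("pics/c2.png",(508,83),(745,398),c2);rt=ridge("pics/c1.png",(40,342),(171,62),c1)
print(np.c_[rs,rt])
s=np.linspace(.215,-.005,60)
def L(c,th,y,n,r,x0,z0):
    uv=proj(n,T(*c,np.c_[x0-s*np.cos(th),s*0+y,z0+s*np.sin(th)]));k=np.argsort(uv[:,1]);return np.interp(r[:,1],uv[k,1],uv[k,0])-r[:,0]
c=[.7231,.0909,-.1291]
for th in(.48,.5,.515,.527,.54):print(th,"scene",L(c,th,.1525,"scene",rs,0,.1),"\n   top",L(c,th,.1525,"top",rt,0,.1))
f=lambda p:np.r_[L(c,p[0],p[1],"scene",rs,0,.1),L(c,p[0],p[1],"top",rt,0,.1)]
go(f,[.5,.1525],"th,y")
f=lambda p:np.r_[L(c,p[0],p[1],"scene",rs,0,p[2]),L(c,p[0],p[1],"top",rt,0,p[2]),(p[2]-.1)/.002]
go(f,[.5,.1525,.1],"th,y,z0")
E
```

```text
pics/c2.png width [np.int64(17), np.int64(17), np.int64(17), np.int64(18), np.int64(18), np.int64(18), np.int64(16), np.int64(14), np.int64(14), np.int64(15), np.int64(15), np.int64(15), np.int64(13), np.int64(14), np.int64(13)]
pics/c1.png width [np.int64(12), np.int64(11), np.int64(10), np.int64(11), np.int64(12), np.int64(10), np.int64(10), np.int64(10), np.int64(11), np.int64(11), np.int64(10), np.int64(10), np.int64(10), np.int64(12), np.int64(9)]
[[374.05 149.98 157.73 164.64]
 [376.99 153.76 159.29 161.28]
 [379.91 157.54 160.8  157.92]
 [382.9  161.32 162.41 154.56]
 [385.99 165.1  163.9  151.2 ]
 [388.87 168.88 165.46 147.84]
 [391.94 172.66 166.97 144.48]
 [395.01 176.44 168.58 141.12]
 [398.15 180.22 170.24 137.76]
 [401.14 184.   171.67 134.4 ]
 [403.95 187.78 173.19 131.04]
 [406.87 191.56 174.87 127.68]
 [409.74 195.34 176.46 124.32]
 [412.82 199.12 177.98 120.96]
 [415.85 202.9  179.39 117.6 ]]
0.48 scene [-3.78 -3.73 -3.65 -3.63 -3.73 -3.61 -3.69 -3.76 -3.9  -3.89 -3.71 -3.62 -3.5  -3.58 -3.61] 
   top [3.06 3.   2.99 2.88 2.89 2.84 2.82 2.72 2.56 2.62 2.61 2.43 2.34 
[... 472 characters left out ...]
-2.69 -2.99 -3.22] 
   top [0.98 1.06 1.18 1.21 1.36 1.45 1.57 1.61 1.58 1.79 1.92 1.87 1.92 2.05 2.27]
0.54 scene [ 0.42  0.21  0.02 -0.23 -0.59 -0.74 -1.08 -1.41 -1.82 -2.08 -2.16 -2.34 -2.48 -2.83 -3.12] 
   top [0.35 0.47 0.63 0.71 0.9  1.03 1.19 1.27 1.29 1.54 1.71 1.71 1.79 1.96 2.23]
th,y [0.51 0.16] res [0.2, 0.1, 0.0, -0.1, -0.3, -0.3, -0.5, -0.7, -1.0, -1.1, -1.0, -1.1, -1.1, -1.3, -1.4, -0.8, -0.7, -0.6, -0.6, -0.5, -0.5, -0.4, -0.4, -0.4, -0.3, -0.2, -0.2, -0.2, -0.1, 0.1]
th,y,z0 [0.49 0.16 0.11] res [0.0, 0.1, 0.1, 0.1, -0.1, -0.0, -0.1, -0.3, -0.5, -0.5, -0.4, -0.3, -0.2, -0.4, -0.4, -0.2, -0.2, -0.1, -0.2, -0.1, -0.1, -0.1, -0.1, -0.2, -0.1, -0.1, -0.2, -0.2, -0.2, -0.0, 2.9]
```

```bash
sed -n '/^def ridge/,$p' /dev/null; cat > fit3.py <<'E'
from fit import *
import cv2
np.set_printoptions(precision=2,suppress=True,linewidth=150)
def ridge(f,A,B,cv):
    g=cv2.cvtColor(cv2.imread(f),cv2.COLOR_BGR2GRAY).astype(float);out=[]
    for t in np.linspace(.06,.9,15):
        v=A[1]+t*(B[1]-A[1]);u0=A[0]+t*(B[0]-A[0]);x=np.arange(u0-28,u0+29)
        p=np.interp(x,np.arange(g.shape[1]),g[int(v)-2:int(v)+3].mean(0))
        base=np.linspace(p[:7].mean(),p[-7:].mean(),len(p));w=np.clip(p-base-.4*(p-base)[14:-14].max(),0,None);w[:8]=0;w[-8:]=0
        out.append([(x*w).sum()/w.sum(),v])
    return cv(out)
rs=ridge("pics/c2.png",(508,83),(745,398),c2);rt=ridge("pics/c1.png",(40,342),(171,62),c1)
s=np.linspace(.22,-.01,60)
c=[.7231,.0909,-.1291]
def L(p,n,r):
    th,y,h=p[:3];uv=proj(n,T(*c,np.c_[-s*np.cos(th)+h*np.sin(th),s*0+y,.1+s*np.sin(th)+h*np.cos(th)]));k=np.argsort(uv[:,1]);return np.interp(r[:,1],uv[k,1],uv[k,0])-r[:,0]
# scene: seen centre mixes top & side faces; allow per-camera lateral bias via h,y prior
for sh in(.003,.02):
    go(lambda p:np.r_[L(p,"scene",rs),L(p,"top",rt),(p[2]-.005)/sh,(p[1]-.1525)/.003],[.5,.1525,.005],f"joint{sh}")
go(lambda p:np.r_[L(p,"scene",rs),(p[2]-.005)/.01,(p[1]-.1525)/.001],[.5,.1525,.005],"scene only")
go(lambda p:np.r_[L(p,"top",rt),(p[2]-.005)/.001,(p[1]-.1525)/.01],[.5,.1525,.005],"top only")
E
python3 fit3.py
```

```text
joint0.003 [0.49 0.15 0.01] res [0.1, 0.1, 0.2, 0.1, 0.0, 0.1, 0.0, -0.1, -0.3, -0.3, -0.1, -0.1, 0.0, -0.1, -0.1, 0.1, 0.0, 0.1, 0.0, 0.1, 0.1, 0.1, 0.0, -0.1, 0.0, 0.1, -0.1, -0.1, -0.1, 0.0, 0.6, 0.8]
joint0.02 [0.49 0.15 0.01] res [0.1, 0.1, 0.2, 0.2, 0.0, 0.2, 0.1, -0.0, -0.2, -0.2, -0.0, 0.0, 0.1, 0.0, -0.0, 0.1, 0.1, 0.1, 0.1, 0.1, 0.1, 0.1, 0.1, -0.1, 0.1, 0.1, -0.1, -0.1, -0.1, 0.0, 0.1, 0.7]
scene only [0.48 0.15 0.01] res [-0.0, 0.0, 0.1, 0.1, -0.0, 0.1, 0.0, -0.1, -0.2, -0.2, -0.1, 0.0, 0.1, 0.0, -0.0, 0.5, 0.0]
top only [0.49 0.16 0.01] res [-0.0, -0.0, 0.0, -0.0, 0.0, 0.0, 0.1, 0.0, -0.1, 0.0, 0.1, -0.0, -0.1, -0.0, 0.1, 0.0, 0.3]
```

```bash
sed -i 's/precision=2/precision=4/' fit3.py; cat >> fit3.py <<'E'
# lid edge (top, +y) in the raised picture, and strip ridge relative to it
I=cv2.imread("pics/raw.png").astype(float);Lm=[]
rows=np.arange(150,204,3)
for r in rows:
    u0=374+(r-150)*.72;a=np.arange(int(u0)-8,int(u0)+9);x=np.linspace(a[0],a[-1],400)
    sat=np.interp(x,a,I[r,a,2]-I[r,a,0]);Lm.append([x[np.where(sat>sat[:80].mean()/2)[0].max()],r])
Lm=np.array(Lm,float)
go(lambda p:np.r_[L([p[0],.14,.01],"scene",Lm)+p[1]*3,p[1]],[.5,0],"lid(bias)")
go(lambda p:L([p[0],.14,.01],"scene",Lm),[.5],"lid")
E
python3 fit3.py | sed 's/res.*//'
```

```text
joint0.003 [0.4886 0.1549 0.0069] 
joint0.02 [0.4866 0.1546 0.0076] 
scene only [0.4849 0.1525 0.0095] 
top only [0.4929 0.1556 0.005 ] 
lid(bias) [ 0.539  -0.0336] 
lid [0.5368]
```

```bash
python3 - <<'E'
from h import *
import cv2
for th in(.512,.490):
    f=np.arctan2(.046,.215)+th; ri=np.r_[XD*np.cos(f),-np.sin(f)]
    arm.movel(bar(th)+ri*.002,velocity=.02)
arm.hold(.4);st()
P=np.mean([arm.read_tcp_pos() for _ in range(10)],0);F=np.mean([arm.read_contact_force() for _ in range(10)],0)
d=np.linalg.norm(P-[.5103,.1185,.1274]);r=np.hypot(.215,.046)
print("th chord",2*np.arcsin(d/2/r),"z",np.arcsin((.046+P[2]-.1274)/r)-np.arctan2(.046,.215),"rad",F@ri,F)
cv2.imwrite("pics/raw2.png",np.mean([capture("scene").astype(float) for _ in range(6)],0).astype(np.uint8))
E
cat > fit4.py <<'E'
from fit3 import *
import sys
I=cv2.imread("pics/raw2.png").astype(float);Lm=[];Sm=[]
for r in np.arange(156,204,3):
    u0=379+(r-153)*.74;a=np.arange(int(u0)-8,int(u0)+14);x=np.linspace(a[0],a[-1],500)
    sat=np.interp(x,a,I[r,a,2]-I[r,a,0]);k=np.where(sat>sat[:80].mean()/2)[0].max();Lm.append([x[k],r])
    g=np.interp(x,a,I[r,a].mean(1));m=k+10+g[k+10:k+150].argmax();bg=g[-60:].mean();Sm.append([x[m+np.where(g[m:]<(g[m]+bg)/2)[0].min()],r])
Lm,Sm=np.array(Lm),np.array(Sm);print("gap",Sm[:,0]-Lm[:,0])
go(lambda p:L([p[0],.14,.01],"scene",Lm),[.5],"lid")
go(lambda p:L([p[0],p[1],.01],"scene",Sm),[.5,.155],"strip outer top edge h=.01")
E
python3 fit4.py | grep -A9 gap
```

```text
t 28.54 p [0.5582 0.1122 0.2223] F [-6.1 -0.4 -1.7] w 0.0098 g 44.6
th chord 0.48912939464465516 z 0.4846725342453019 rad -3.497801896791186 [-6.07977457 -0.37879063 -1.66448971]
gap [4.3768 4.3347 4.5872 4.7555 4.3347 4.7134 4.9238 5.2184 5.6814 5.3868 4.9659 5.008  5.2605 5.0501 5.2605 5.3026]
lid [0.504] res [-0.1, -0.1, 0.1, 0.1, -0.2, -0.0, 0.1, 0.0, 0.1, 0.1, -0.0, 0.0, 0.2, -0.0, -0.1, 0.1]
strip outer top edge h=.01 [0.4919 0.1558] res [-0.0, 0.1, 0.1, -0.0, 0.2, 0.1, 0.0, -0.3, -0.6, -0.3, 0.1, 0.1, 0.1, 0.2, -0.0, 0.1]
```

```bash
python3 - <<'E'
from h import *
import cv2
th=.481
f=np.arctan2(.046,.215)+th; ri=np.r_[XD*np.cos(f),-np.sin(f)]
arm.movel(bar(th)+ri*.002,velocity=.01)
arm.hold(.4);st()
P=np.mean([arm.read_tcp_pos() for _ in range(10)],0);F=np.mean([arm.read_contact_force() for _ in range(10)],0)
d=np.linalg.norm(P-[.5103,.1185,.1274]);r=np.hypot(.215,.046)
print("th chord",2*np.arcsin(d/2/r),"z",np.arcsin((.046+P[2]-.1274)/r)-np.arctan2(.046,.215),"rad",F@ri,F)
cv2.imwrite("pics/raw2.png",np.mean([capture("scene").astype(float) for _ in range(6)],0).astype(np.uint8))
E
python3 fit4.py | grep -A9 gap
```

```text
t 29.59 p [0.557  0.1123 0.2209] F [-5.7 -1.  -2. ] w 0.0093 g 44.6
th chord 0.4807142783599561 z 0.4763445646218162 rad -2.949331898650341 [-5.70152958 -1.04170712 -2.04054956]
gap [4.6713 4.7976 4.7976 5.0501 4.7555 4.9238 5.0922 5.5551 5.8076 5.3447 5.2184 5.2184 5.3447 5.3026 5.3026 5.3447]
lid [0.4983] res [-0.2, 0.0, -0.0, 0.1, -0.1, -0.1, 0.0, 0.1, 0.1, -0.1, 0.1, 0.1, 0.1, 0.1, -0.1, 0.1]
strip outer top edge h=.01 [0.4921 0.1558] res [-0.0, 0.1, 0.1, -0.0, 0.2, 0.1, -0.0, -0.3, -0.5, -0.2, 0.1, 0.1, 0.1, 0.2, 0.0, 0.1]
```

```bash
python3 -c "
from station import workorder
print(workorder.close_job())"
```

```text
the job is handed in; nothing more can be done
None
```

The job is handed in at about 30 s: the module lies screen up in the middle of the smallest mat, and the arm is still holding the lid by its handle at about 0.48–0.50 rad, which the camera puts within about 0.01 rad of the pointer; I overshot the lid to about 0.53 rad and lowered it back before handing in.

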